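# Draw the support bar out of the tile cutter and rack it

## Robot

A 6-joint arm with a two-finger parallel gripper is mounted at the origin on the work surface. World frame = base frame: x ahead of the robot, y to its left, z up, the work surface at z = 0. Lengths are in m, angles in degrees, forces in N, time in s.
With the tool pointing down it reaches from about 0.325 to 1 m from the base axis. Payload 5.1 kg.
Tool frame: the origin (TCP) lies at the very end of the fingers, on their centre line; the grasp point (between the pads) lies 19 mm behind it; z points along the fingers, y is the direction in which the jaws open and shut (so a half turn about z gives the same grasp; the last joint's range is limited). The gripper opens to 85 mm and grips with 20 to 120 N. Pads are 22 mm wide; open, the fingers measure 114 mm over their backs; the gripper's body (76 mm by 85 mm) begins 54 mm behind the grasp point. The pads swing forward as they close: fully open they stand 13 mm farther back than shut.
Start: joints at [68.148, 7.093, 94.555, -0, 78.352, -4.733], TCP at [0.191, 0.621, 0.231] pointing down, gripper open.
Joint ranges: [-149.61, 149.61], [-58.7, 133.49], [1.44, 155.28], [-77.14, 257.14], [18.33, 153.61], [-166.67, 166.67]. Speed limits (degrees/s): [147.25, 147.25, 180, 180, 180, 180].

## Interface

Orientations are given as [roll, pitch, yaw] about the fixed x, y, z axes, in that order (R = Rz(yaw) Ry(pitch) Rx(roll)).
In Python, from bench import arm gives the robot as it stands. The module is installed in compiled form; this text tells all that it offers.
- The arm moves only by the tool carry_out, never from a script. Its argument "targets" is a list of rows, each a list of 6 numbers: the shift along the world's x, y, z in mm, then the turn, a rotation vector about the world's x, y, z in rad. A call has 1 to 10 rows; each row is the pose to reach, as a shift and turn from the pose measured when the call began; what a row does not reach only later rows make up. A row lasts 1/8 s, in which the tool goes at most 62.5 mm and 10.7 degrees, less where a joint would pass 70% of its speed; a pose out of reach is approached as far as the arm can. A call with a gripper value outside its range is refused whole. "gripper" is the closure, from -1 (fully open) to 1 (shut), set as the call begins (left out, the last holds). The fingers move at their own pace and stop on an object; "grip_force" is the grip in N (left out, the last holds). Time passes only in rows, so rows that repeat a pose let the fingers close. It gives the time, the measured TCP pose, the force and the opening at its end, in the units of the state.
- arm.get_state(): the state, without advancing time (a new reading comes with each control period).
- arm.read_camera(name): name is "side" or "top"; returns a dict with "image" (400x640x3 uint8, red, green, blue), "fx", "fy", "cx", "cy" (pixels), "dist" ([k1, k2, p1, p2, k3] as OpenCV has them; the pictures are not rectified), "camera_from_world" (4x4, takes a point from world to camera coordinates). Camera axes: x right, y down, z forward; pixel columns grow to the right and rows downward; lengths in m; the calibration is good to about 2 mm. A picture is of the moment at which its call begins. There is no depth.
- arm.job_done(): hands the job in, once; it reports no verdict.
Trained networks look in the newest picture that a camera, given by its name, has taken for a name from the list of things; names that differ only in an ending like _2 or _b are one class to them, and where a whole thing is asked for, a point or a joint stands for the part that bears it (a point fixed in the world has none). Each returns a list of dicts, best first, with "confidence" (0 to 1); they miss things now and then, are a little off and sometimes report something else, mostly with a low value. They report only what shows in the picture. A call takes as long as a camera call.
- arm.spot_in(camera, target): "extent" ([left, top, width, height] in pixels, round what is visible of it).
- arm.cut_out(camera, target): "region" (400x640 bool, what is visible of it) and "extent" ([left, top, width, height] in pixels, round what is visible of it).
- arm.pinpoint(camera, target): "pixel" ([row, column] in pixels: a listed point, or the origin of a listed thing).
The state is a dict: "time_s": time; "joint_positions": joint angles; "dq": joint speeds; "joint_torque": joint torques, N m; "position": TCP position; "orientation": TCP orientation; "force": force on the tool from outside, world axes, zero at the start; "ft_torque": the same for the moment, N m; "finger_gap": finger opening in m.
Only numpy, scipy, OpenCV 4.12 (cv2) and the standard library are available. Lean on these libraries where they do the work, as an engineer would, in place of code of your own. Each camera call takes 0.05 s, during which the arm holds its last target.

## Task

The tile cutter is being packed away. Back off the wing screw on its clamp block, about a quarter turn anticlockwise, to free the side-support bar; draw the bar out of its tube, taking fresh grips farther along so that you end up holding it by its middle and it stays level; and lower it gently, without dropping it, into the empty pair of notches of the timber rack, centred and parallel to the bar already lying there. Leave the other bar, the tile on the cutter, the jar and the stack of cups as they are.

Things in the scene. Friction and masses are not known exactly. Their poses are not given: they have to be found in the camera images.
- cutter: Fixed tile cutter, red steel frame 620 x 385 mm. Origin on the bench under its tube's mouth; z up, y from the mouth into the tube (draw the bar along -y), x the cutting direction. Red clamp block round the tube at the mouth: 46 mm in x, 60 mm in y, top at 70 mm. Bed top at 67 mm from y = 110 mm; guide rails along x at y = 250 and 300 mm, 145 mm high; lever top 240 mm.
- mouth (a point): Centre of the tube's mouth in the outer face of the clamp block, 48 mm above the bench (height of the bar's axis in the tube). Axes as the cutter's. Level tube, 420 mm long, bore 20 mm: the 16 mm bar has about 2 mm of play each way and sags a little when hanging out. Grip the bar at least 40 mm out from the mouth, so that the gripper's body clears the wing screw.
- wing_grip (a point): Centre of the black wing screw on the clamp block, on its vertical axis, 94 mm above the bench, 45 mm along +y from the mouth. The wing is 56 mm long (this point's x), 11 mm thick (its y), 22 mm high; 12 mm of hub and a gap part it from the block. Pinch it across the thickness from above and turn about the vertical.
- wing (a joint): Turn of the wing screw, rad: 0 fully tight, grows anticlockwise seen from above, stop at 2.2. Starts at 0 to 0.15, the wing then lying about along the cutter's x. Takes about 0.12 N m and stays where left. Its tip clamps the bar until about 0.6; from 0.7 on the bar slides freely (about 10 N).
- bar_mid (a point): Middle of the side-support bar, on its axis, the point of balance (within 10 mm). Steel bar 16 mm thick, 500 mm long, 0.5 to 0.7 kg, along this point's y; black rubber roller, 36 mm thick, 24 mm long, at the -y end, which sticks out of the mouth by 90 to 120 mm at the start. Let go, it hangs safely in the tube while at most 400 mm is out; once out, hold it by its middle.
- rack: Fixed plywood rack; origin under its centre, y along the bars, x across (away from the robot), z up. Base 130 x 300 x 14 mm, two upright plates at y = -130 and 130 mm, 18 mm thick, 120 mm wide, 80 mm high. Each has two notches at x = -35 and 35 mm, 22 mm wide, bottom at 55 mm, bevelled mouth 38 mm wide. The -35 mm pair holds the second bar; the 35 mm pair is empty.
- rest (a point): Where the middle of the bar must lie: on the axis of a bar in the empty notches, half-way between the plates, 63 mm above the bench. Axes as the rack's. The second bar lies 70 mm away at this point's -x, so open the fingers only to about 40 mm when letting go.
- twin_mid (a point): Middle of the second bar, like the first, already lying in the rack's notches nearer the robot. Leave it.
- tile: White ceramic tile, 200 x 200 x 9 mm, lying on the cutter's bed; origin at the centre of its underside. Leave it.
- jar: Closed glaze jar with a dark lid, 72 mm in diameter, 85 mm high; origin at the centre of its base. Leave it.
- cups: Stack of white plastic cups, 82 mm in diameter, 99 mm high; origin at the centre of its base. Leave it.

How it is judged:
By the outcome, as a careful person would: the job done as asked, in the order asked, and still so for the second after the job is handed in, with the robot touching nothing.
It also fails if it takes over 64 s, if anything falls off the work surface, if the arm or the gripper's body presses on something with over 40 N, if the wrist force passes 120 N, or if a joint passes its speed limit or range.

## Working session

There is one attempt and no reset: what is moved stays moved. The work goes in short steps, Python scripts to look and compute and a tool call to move; the robot and the scene stay as the last step left them, time stands still between calls to the robot, and variables do not carry over. Pictures are saved under pics/ and viewed, and the job is handed in when it is done.

Besides the shell and the picture viewer there is one more tool, called after "Call:" by a JSON object that holds its "api" and its "payload", one argument or row to a line. carry_out: Moves the arm, as the interface text tells. Its arguments: {"type":"object","properties":{"targets":{"type":"array"},"gripper":{"type":"number"},"grip_force":{"type":"number"}},"required":["targets"]}

```bash
mkdir -p pics; cat > h.py <<'E'
import numpy as np, cv2
from bench import arm
def cam(n):
    c=arm.read_camera(n)
    K=np.array([[c['fx'],0,c['cx']],[0,c['fy'],c['cy']],[0,0,1.]]);return c,K,np.array(c['dist'],float),np.array(c['camera_from_world'])
def save(c,name): cv2.imwrite('pics/'+name,c['image'][:,:,::-1])
def ray(C,rc):
    c,K,d,T=C
    u=cv2.undistortPoints(np.array([[[rc[1],rc[0]]]],float),K,d)[0,0]
    R=T[:3,:3];o=-R.T@T[:3,3];return o,R.T@np.array([u[0],u[1],1.])
def atz(C,rc,z):
    o,v=ray(C,rc);return o+v*(z-o[2])/v[2]
def tri(rays):
    A=np.zeros((3,3));b=np.zeros(3);Ps=[]
    for o,v in rays:
        v=v/np.linalg.norm(v);P=np.eye(3)-np.outer(v,v);A+=P;b+=P@o
    x=np.linalg.solve(A,b);return x,[np.linalg.norm((np.eye(3)-np.outer(v,v)/(v@v))@(x-o)) for o,v in rays]
def proj(C,p):
    c,K,d,T=C
    q,_=cv2.projectPoints(np.array(p,float).reshape(-1,3),cv2.Rodrigues(T[:3,:3])[0],T[:3,3],K,d);return q[:,0,::-1]
E
python3 - <<'E'
from h import *
s=arm.get_state();print({k:np.round(v,3).tolist() for k,v in s.items()})
Z=dict(mouth=.048,wing_grip=.094,bar_mid=.048,rest=.063,twin_mid=.063,cutter=0,rack=0,tile=.067,jar=0,cups=0)
Cs={}
for n in('side','top'):
    C=cam(n);Cs[n]=C;save(C[0],n+'0.png');T=C[3];print(n,np.round(-T[:3,:3].T@T[:3,3],3))
R={}
for t in Z:
    for n in Cs:
        r=arm.pinpoint(n,t)
        for k in r[:2]: print(t,n,np.round(k['pixel'],1),round(k['confidence'],2),np.round(atz(Cs[n],k['pixel'],Z[t]),4))
        if r:R[t,n]=ray(Cs[n],r[0]['pixel'])
    if (t,'top') in R and (t,'side') in R: print('  tri',[np.round(a,4) for a in tri([R[t,'top'],R[t,'side']])])
E
```

```text
{'time_s': 0.0, 'joint_positions': [68.148, 7.136, 94.633, -0.001, 78.351, -4.732], 'dq': [0.047, -0.031, 0.094, -0.005, 0.036, -0.086], 'joint_torque': [0.001, -42.359, -36.546, -0.0, 0.007, -0.0], 'position': [0.191, 0.621, 0.23], 'orientation': [-179.88, -0.009, 162.881], 'force': [0.677, 0.258, -0.539], 'ft_torque': [-0.003, 0.009, 0.03], 'finger_gap': 0.085}
side [-0.038 -0.641  0.637]
top [0.537 0.099 1.16 ]
mouth side [196.6 309.6] 0.69 [0.6411 0.1819 0.048 ]
mouth top [172.8 277.7] 0.97 [0.6469 0.1955 0.048 ]
  tri [array([0.6493, 0.195 , 0.0395]), array([0.002, 0.002])]
wing_grip side [173.4 295.6] 0.64 [0.642  0.2386 0.094 ]
wing_grip top [171.9 262.6] 0.72 [0.6448 0.2292 0.094 ]
  tri [array([0.6413, 0.2312, 0.0971]), array([0.004, 0.004])]
rest side [283.1 358.8] 0.56 [ 0.4748 -0.1604  0.063 ]
rest side [264.8 470.6] 0.53 [ 0.6807 -0.2675  0.063 ]
rest top [236.1 412.6] 0.69 [ 0.4825 -0.1504  0.063 ]
  tri [array([ 0.4823, -0.1527,  0.0541]), array([0.0004, 0.0004])]
twin_mid side [292.3 325. ] 0.97 [ 0.4095 -0.1375  0.063 ]
twin_mid top [263.1 409. ] 0.75 [ 0.4136 -0.140
[... 359 characters left out ...]
.    ]
rack top [242.3 406.3] 0.76 [ 0.4627 -0.1474  0.    ]
  tri [array([ 0.4609, -0.1461, -0.0012]), array([0.0023, 0.0023])]
tile side [171.2 209.9] 0.94 [0.5071 0.4538 0.067 ]
tile top [227.9 179.4] 0.96 [0.5048 0.446  0.067 ]
tile top [116.7 379.8] 0.6 [ 0.7898 -0.0686  0.067 ]
  tri [array([0.504 , 0.4454, 0.0709]), array([0.0011, 0.0011])]
jar side [232.6 432.9] 0.9 [ 0.8032 -0.0926  0.    ]
jar top [115.5 379.2] 0.61 [ 0.8086 -0.0773  0.    ]
  tri [array([ 0.8137, -0.0816, -0.0107]), array([0.0036, 0.0036])]
cups side [265.5 470.2] 0.84 [ 0.7568 -0.2274  0.    ]
cups top [133.7 428.3] 0.62 [ 0.7587 -0.2121  0.    ]
  tri [array([ 0.7639, -0.2186, -0.0096]), array([0.0049, 0.0049])]
```

View pics/side0.png

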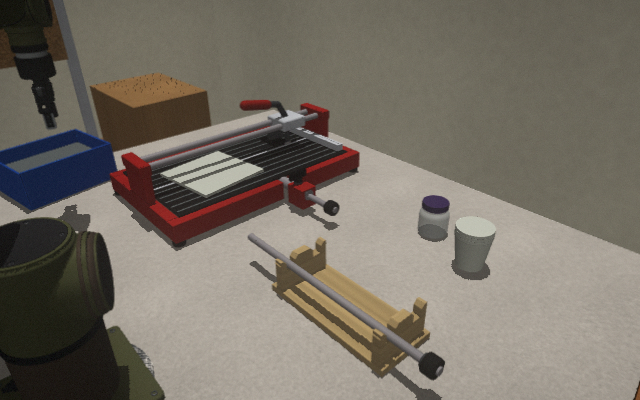

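View pics/top0.png

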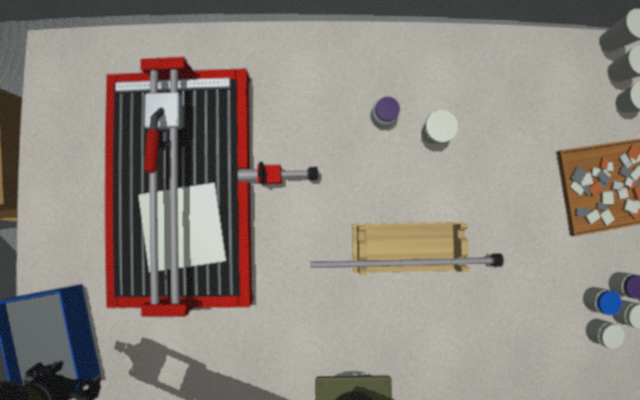

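```bash
python3 - <<'E'
import cv2
t=cv2.imread('pics/top0.png');s=cv2.imread('pics/side0.png')
a=cv2.resize(t[140:210,225:325],None,fx=7,fy=7,interpolation=cv2.INTER_CUBIC)
cv2.imwrite('pics/t_a.png',a)
b=cv2.resize(t[210:285,300:510],None,fx=3.8,fy=3.8,interpolation=cv2.INTER_CUBIC);cv2.imwrite('pics/t_b.png',b)
b=cv2.resize(s[150:225,270:350],None,fx=8,fy=8,interpolation=cv2.INTER_CUBIC)[:600];cv2.imwrite('pics/s_a.png',b)
E
```

```text
(no output)
```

View pics/t_a.png

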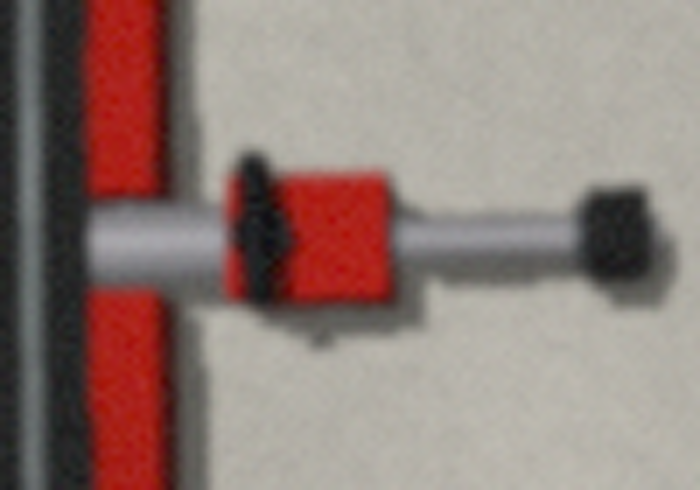

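View pics/t_b.png

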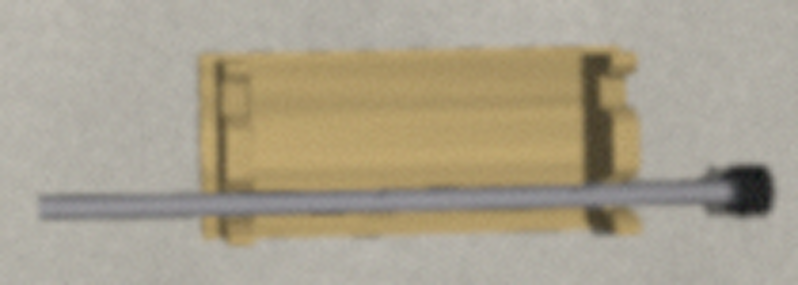

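View pics/s_a.png

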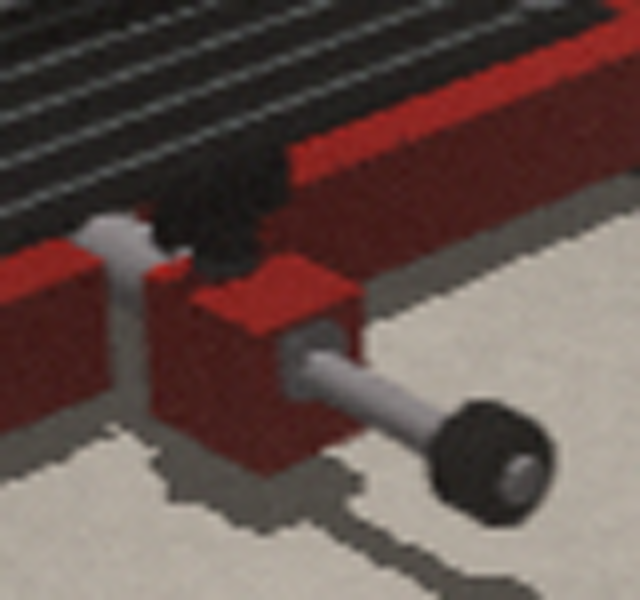

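```bash
python3 - <<'E'
from h import *
C=cam('top');im=C[0]['image'].astype(float)
# inner edge of red rim (black->red) and outer edge
def edge(rows,c0,c1,zz):
    P=[]
    for r in rows:
        x=im[r,c0:c1,0]-im[r,c0:c1,1]
        th=60; 
        idx=np.where(x>th)[0]
        if len(idx)<3: continue
        i,j=idx[0],idx[-1]
        a=c0+i-(x[i]-th)/(x[i]-x[i-1]); b=c0+j+(x[j]-th)/(x[j]-x[j+1])
        P.append((r,a,b))
    return np.array(P)
P=edge([r for r in range(85,295) if not 160<r<188],228,262,0)
for k in(1,2):
    W=np.array([atz(C,(p[0],p[k]),.067) for p in P])
    f=np.polyfit(W[:,0],W[:,1],1);res=W[:,1]-np.polyval(f,W[:,0]);g=abs(res)<.003
    f=np.polyfit(W[g,0],W[g,1],1);print('rim',f,np.degrees(np.arctan(f[0])),g.sum(),len(g),res.std())
# twin bar centreline: gray brighter (blue>=red)
g=im.copy();S=[]
for c in list(range(315,350))+list(range(360,460))+list(range(470,488)):
    col=g[250:276,c];w=(col[:,2]-col[:,0]+14); 
    w=np.clip(w-8,0,None); S.append((c,(w*np.arange(250,276)).sum()/w.sum()))
S=np.array(S);W=np.array([atz(C,(s[1],s[0]),.063) for s in S])
f=np.polyfit(W[:,1],W[:,0],1);res=W[:,0]-np.polyval(f,W[:,1]);k=abs(res)<.004;f=np.polyfit(W[k,1],W[k,0],1)
print('twin x=a*y+b',f,np.degrees(np.arctan(f[0])),res[k].std(),k.sum())
# bar stub
S=[]
for c in range(284,306):
    col=g[164:184,c];print(c,[int(v) for v in col.mean(1)],[int(v) for v in (col[:,2]-col[:,0])]) if c%7==0 else 0
s2=atz(C,(210+205/3.8,300+40/3.8),.063);print('twin far end',s2)
print('roller end',atz(C,(210+190/3.8,300+772/3.8),.063))
print('block face corners',atz(C,(140+175/7,225+388/7),.07),atz(C,(140+300/7,225+390/7),.07))
print('roller face',atz(C,(140+235/7,225+648/7),.048+.0))
print('wing ends',atz(C,(140+155/7,225+251/7),.105),atz(C,(140+300/7,225+264/7),.105),'mid',atz(C,(140+228/7,225+260/7),.105))
E
```

```text
rim [0.01947373 0.28550283] 1.1156217940470377 183 183 0.0005801996604174216
rim [0.01950322 0.25756625] 1.1173105411787616 183 183 0.0003587314110792864
twin x=a*y+b [-0.01399609  0.41412162] -0.8018643209107315 0.00044690280884102606 153
287 [176, 173, 175, 177, 172, 170, 154, 136, 144, 154, 150, 132, 109, 100, 95, 116, 143, 165, 175, 177] [-11, -12, -12, -13, -11, -11, -7, -3, 4, 3, 0, 2, 2, -2, -5, -4, -10, -11, -11, -13]
294 [171, 173, 175, 175, 175, 165, 149, 133, 143, 153, 147, 123, 106, 95, 97, 97, 116, 151, 170, 177] [-11, -11, -12, -11, -11, -13, -8, -2, 1, 3, 6, 3, -2, -4, -6, -6, -6, -11, -11, -11]
301 [173, 175, 171, 175, 173, 166, 148, 135, 143, 150, 145, 123, 101, 91, 93, 104, 128, 158, 173, 174] [-11, -11, -14, -11, -11, -12, -7, -2, 5, 4, 4, 5, -1, -2, -8, -8, -8, -10, -12, -11]
twin far end [0.4130716  0.11073892 0.063     ]
roller end [ 0.41832124 -0.38871853  0.063     ]
block face corners [0.66464658 0.18668342 0.07      ] [0.61908368 0.1858804  0.07      ]
roller face [0.64461038 0.09209157 0.048     ]
wing ends [0.66781596 0.23222558 0.105     ] [0.61658363 0.22742987 0.105     ] mid [0.64198157 0.22893401 0.105     ]
```

```bash
cat > rackfit.py <<'E'
from h import *
from scipy.optimize import minimize
Cs={n:cam(n) for n in('top','side')};M={}
for n in Cs:
    m=arm.cut_out(n,'rack');b=arm.cut_out(n,'twin_mid')
    print(n,m[0]['confidence'],m[0]['extent'],b[0]['confidence'] if b else None, b[0]['extent'] if b else None)
    bm=np.zeros((400,640),bool)
    for q in b[:1]: bm|=q['region']
    M[n]=(m[0]['region'],cv2.dilate(bm.astype(np.uint8),np.ones((3,3)))>0)
np.savez('masks.npz',**{n+k:v for n in M for k,v in zip('rb',M[n])})
def box(x0,x1,y0,y1,z0,z1): return np.array([[x,y,z] for x in(x0,x1) for y in(y0,y1) for z in(z0,z1)])
parts=[box(-.065,.065,-.15,.15,0,.014)]
for yy in(-.13,.13):
    parts.append(box(-.06,.06,yy-.009,yy+.009,0,.055))
    for a,b in((-.06,-.054),(-.016,.016),(.054,.06)): parts.append(box(a,b,yy-.009,yy+.009,.055,.08))
    for a,b,c in((-.06,-.046,.054),(.046,.06,0)): parts.append(box(a,b,yy-.009,yy+.009,.055,.072))
    parts.append(box(-.024,.024,yy-.009,yy+.009,.055,.072))
S=4
def render(C,p):
    R=cv2.Rodrigues(np.array([0,0,p[2]]))[0];m=np.zeros((400*S,640*S),np.uint8)
    for b in parts:
        w=b@R.T+[p[0],p[1],0];q=proj(C,w)[:,::-1]
        h=cv2.convexHull(((q+.5)*S-.5).astype(np.float32)).round().astype(np.int32);cv2.fillConvexPoly(m,h,255)
    return cv2.resize(m,(640,400),interpolation=cv2.INTER_AREA)/255.
def cost(v,names=('top','side')):
    p=[v[0]/1000,v[1]/1000,v[2]/100];return sum((abs(render(Cs[n],p)-M[n][0])*(~M[n][1])).sum()/(M[n][0].sum()) for n in names)
for names in(('top','side'),('top',),('side',)):
    r=minimize(cost,[453,-147,1.4],args=(names,),method='Nelder-Mead',options=dict(initial_simplex=[[453,-147,1.4],[461,-147,1.4],[453,-140,1.4],[453,-147,4]],xatol=.1,fatol=1e-4));print(names,r.x,r.fun)
    if len(names)==2: best=r.x
p=[best[0]/1000,best[1]/1000,best[2]/100]
for n,(r0,r1,c0,c1) in dict(top=(210,285,300,510),side=(230,380,240,450)).items():
    m=(render(Cs[n],p)>.5).astype(np.uint8);im=cv2.resize(Cs[n][0]['image'][r0:r1,c0:c1,::-1],None,fx=3.8,fy=3.8,interpolation=cv2.INTER_CUBIC)
    mm=cv2.resize(m[r0:r1,c0:c1],None,fx=3.8,fy=3.8);cs,_=cv2.findContours(mm,0,2);cv2.drawContours(im,cs,-1,(255,0,0),1);cv2.imwrite(f'pics/rk_{n}.png',im)
E
python3 rackfit.py
```

```text
top 0.77 [350.4, 220.0, 117.8, 54.6] 0.83 [310.5, 254.9, 192.9, 11.1]
side 0.81 [270.4, 234.4, 158.7, 143.9] 0.67 [245.2, 232.8, 200.3, 147.4]
('top', 'side') [ 451.64934221 -149.76359981    1.72304243] 0.0679595646703218
('top',) [ 451.79610285 -149.74790965    1.59289872] 0.035919705175239375
('side',) [ 451.32763346 -149.59254747    1.8640846 ] 0.030784532048622984
```

View pics/rk_top.png

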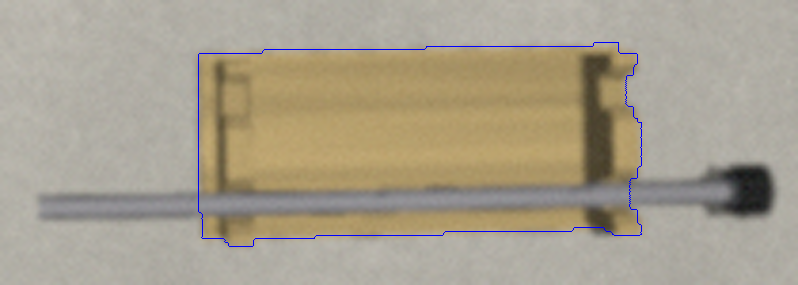

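View pics/rk_side.png

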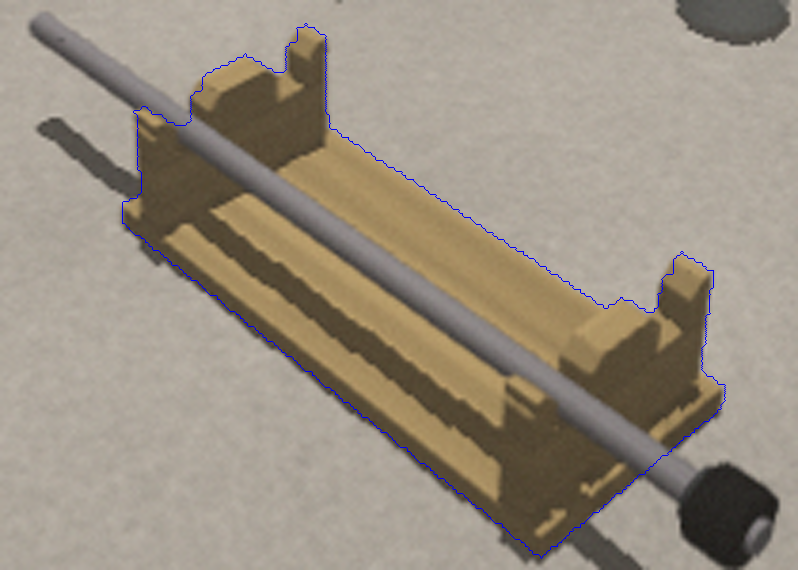

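Call:
{"api": "carry_out", "payload": {
  "targets": [
    [20, -17, 20, 0, 0, -0.15],
    [60, -52, 30, 0, 0, -0.32],
    [100, -87, 30, 0, 0, -0.49],
    [140, -121, 30, 0, 0, -0.66],
    [180, -156, 30, 0, 0, -0.83],
    [220, -191, 30, 0, 0, -1.0],
    [260, -225, 30, 0, 0, -1.17],
    [300, -260, 30, 0, 0, -1.34],
    [335, -290, 20, 0, 0, -1.51],
    [360, -312, 10, 0, 0, -1.68]
  ],
  "gripper": 0.0,
  "grip_force": 40
}}

```text
time_s: 2.7
position: [0.5529, 0.3077, 0.2413]
orientation: [180.0, -0.0, 66.2]
force: [-0.1, 0.5, 0.3]
finger_gap: 0.0428
```

Call:
{"api": "carry_out", "payload": {
  "targets": [
    [15, -13, -5, 0, 0, -0.17],
    [32, -28, -20, 0, 0, -0.34],
    [50, -43, -40, 0, 0, -0.51],
    [68, -58, -60, 0, 0, -0.68],
    [80, -70, -80, 0, 0, -0.85],
    [88, -76.4, -100, 0, 0, -1.0],
    [88, -76.4, -111, 0, 0, -1.061],
    [88, -76.4, -111, 0, 0, -1.061],
    [88, -76.4, -111, 0, 0, -1.061]
  ]
}}

```text
time_s: 3.82
position: [0.6412, 0.2314, 0.1311]
orientation: [180.0, -0.1, 5.5]
force: [0.7, -0.1, -0.8]
finger_gap: 0.0426
```

```bash
python3 - <<'E'
from h import *
s=arm.get_state();print(s['position'],s['orientation'],s['joint_positions'],s['finger_gap'])
a=cam('side')
i=cv2.resize(a[0]['image'][110:230,220:380,::-1],None,fx=4.8,fy=4.8,interpolation=cv2.INTER_CUBIC);cv2.imwrite('pics/w1s.png',i)
p=np.array(s['position']);print(proj(a,[[.641,.2313,.094],p]))
E
```

```text
[0.6411827  0.23143588 0.13106427] [ 1.79977151e+02 -7.97228817e-02  5.49071716e+00] [ 1.53519587e+01  1.52731193e+01  9.50867164e+01 -3.85936877e-02
  6.95655367e+01  9.98747083e+01] 0.042647287480423464
[[174.41519643 297.04722705]
 [161.44106843 296.61163516]]
```

View pics/w1s.png

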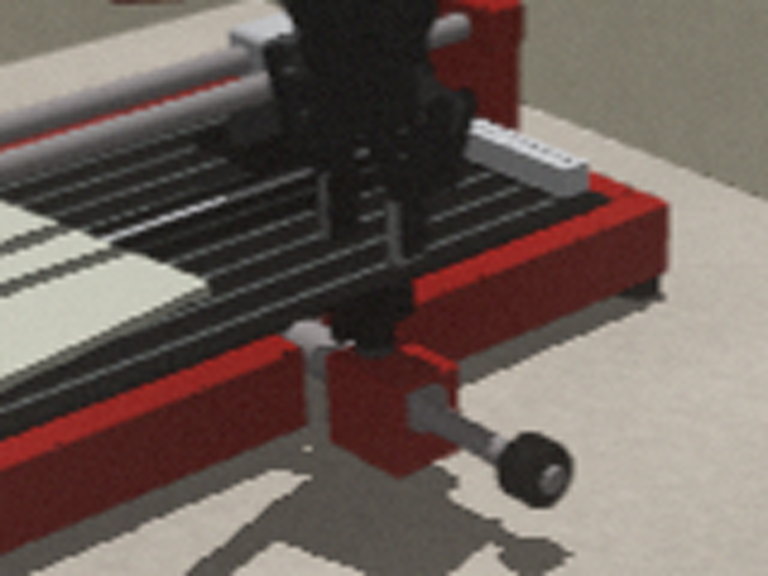

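Fingers open around (155,300), straight above the wing (about (172,297)). I descend and pinch.

Call:
{"api": "carry_out", "payload": {
  "targets": [
    [0, 0, -15, 0, 0, 0],
    [0, 0, -32, 0, 0, 0],
    [0, 0, -46, 0, 0, 0],
    [0, 0, -53, 0, 0, 0],
    [0, 0, -53, 0, 0, 0]
  ]
}}

```text
time_s: 4.5
position: [0.6408, 0.2314, 0.0772]
orientation: [180.0, -0.0, 5.5]
force: [0.2, -0.7, 0.2]
finger_gap: 0.0423
```

Call:
{"api": "carry_out", "payload": {
  "targets": [
    [0, 0, 0, 0, 0, 0],
    [0, 0, 0, 0, 0, 0],
    [0, 0, 0, 0, 0, 0],
    [0, 0, 0, 0, 0, 0],
    [0, 0, 0, 0, 0, 0]
  ],
  "gripper": 1,
  "grip_force": 40
}}

```text
time_s: 5.12
position: [0.641, 0.2348, 0.0786]
orientation: [-179.7, -0.1, 5.5]
force: [-0.4, 9.5, -0.6]
finger_gap: 0.0213
```

Call:
{"api": "carry_out", "payload": {
  "targets": [
    [0, 0, 0, 0, 0, 0],
    [0, 0, 0, 0, 0, 0],
    [0, 0, 0, 0, 0, 0]
  ]
}}

```text
time_s: 5.5
position: [0.641, 0.235, 0.0786]
orientation: [-179.6, -0.2, 5.5]
force: [-0.0, 2.2, -2.5]
finger_gap: 0.0216
```

```bash
python3 - <<'E'
from h import *
s=arm.get_state();print(s['position'],s['orientation'],s['finger_gap'],s['force'],s['ft_torque'])
a=cam('side')
i=cv2.resize(a[0]['image'][110:230,220:380,::-1],None,fx=4.8,fy=4.8,interpolation=cv2.INTER_CUBIC);cv2.imwrite('pics/w2s.png',i)
E
```

```text
[0.64103913 0.2350153  0.07863874] [-1.79637542e+02 -1.51157948e-01  5.45996586e+00] 0.02161604748992699 [-0.01656291  2.20505135 -2.45463444] [0.37675613 0.07262541 0.00982594]
```

View pics/w2s.png

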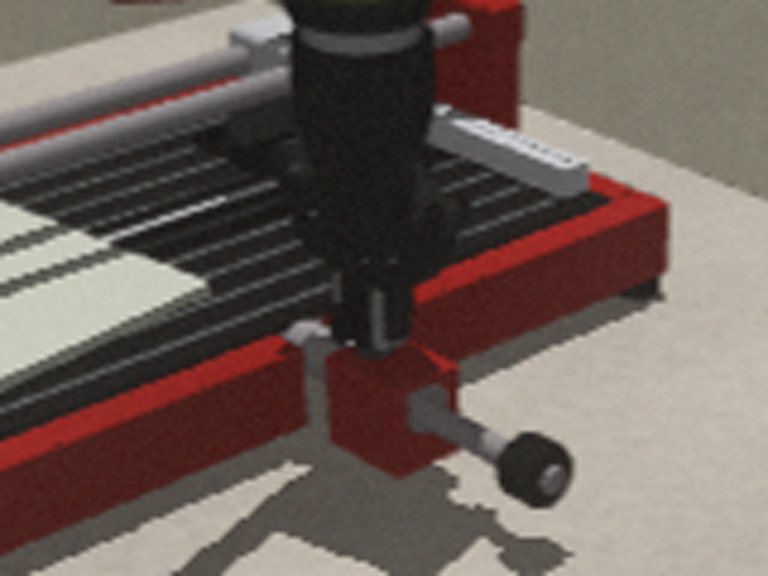

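Call:
{"api": "carry_out", "payload": {
  "targets": [
    [0, 0, 0, 0, 0, 0],
    [0, 0, 0, 0, 0, 0],
    [0, 0, 8, 0, 0, 0],
    [0, 0, 8, 0, 0, 0]
  ],
  "gripper": 0.2
}}

```text
time_s: 6.05
position: [0.642, 0.2352, 0.0883]
orientation: [-179.6, -0.3, 5.5]
force: [0.3, -0.2, 1.6]
finger_gap: 0.034
```

Call:
{"api": "carry_out", "payload": {
  "targets": [
    [0, 0, 0, 0, 0, 0],
    [0, 0, 0, 0, 0, 0],
    [0, 0, 0, 0, 0, 0],
    [0, 0, 0, 0, 0, 0],
    [0, 0, 0, 0, 0, 0]
  ],
  "gripper": 1
}}

```text
time_s: 6.68
position: [0.6424, 0.2353, 0.0889]
orientation: [-179.6, -0.4, 5.5]
force: [0.2, -0.6, 3.4]
finger_gap: 0.0101
```

Call:
{"api": "carry_out", "payload": {
  "targets": [
    [0, 0, 0, 0, 0, 0.1],
    [0, 0, 0, 0, 0, 0.25],
    [0, 0, 0, 0, 0, 0.4],
    [0, 0, 0, 0, 0, 0.55],
    [0, 0, 0, 0, 0, 0.7],
    [0, 0, 0, 0, 0, 0.85],
    [0, 0, 0, 0, 0, 1.0],
    [0, 0, 0, 0, 0, 1.15],
    [0, 0, 0, 0, 0, 1.3],
    [0, 0, 0, 0, 0, 1.45]
  ]
}}

```text
time_s: 7.92
position: [0.6425, 0.2351, 0.0889]
orientation: [-179.6, -0.4, 88.8]
force: [0.6, 0.1, 3.4]
finger_gap: 0.0098
```

Call:
{"api": "carry_out", "payload": {
  "targets": [
    [0, 0, 0, 0, 0, 0.07],
    [0, 0, 0, 0, 0, 0.07]
  ]
}}

```text
time_s: 8.18
position: [0.6425, 0.2351, 0.0889]
orientation: [-179.6, -0.4, 92.7]
force: [0.3, 0.6, 2.7]
finger_gap: 0.0098
```

Call:
{"api": "carry_out", "payload": {
  "targets": [
    [0, 0, 0, 0, 0, 0],
    [0, 0, 0, 0, 0, 0],
    [0, 0, 0, 0, 0, 0],
    [0, 0, 20, 0, 0, 0],
    [0, 0, 60, 0, 0, 0],
    [0, -40, 80, 0, 0, 0],
    [0, -80, 80, 0, 0, 0],
    [0, -100, 80, 0, 0, 0],
    [0, -100, 80, 0, 0, 0]
  ],
  "gripper": 0.1
}}

```text
time_s: 9.3
position: [0.6426, 0.1343, 0.1693]
orientation: [-179.6, -0.4, 92.6]
force: [-0.4, 0.4, -0.3]
finger_gap: 0.0385
```

```bash
python3 - <<'E'
from h import *
s=arm.get_state();print(s['position'],s['orientation'],s['finger_gap'],s['joint_positions'])
a=cam('side')
i=cv2.resize(a[0]['image'][110:230,220:380,::-1],None,fx=4.8,fy=4.8,interpolation=cv2.INTER_CUBIC);cv2.imwrite('pics/w3s.png',i)
a=cam('top')
i=cv2.resize(a[0]['image'][140:210,225:325,::-1],None,fx=7,fy=7,interpolation=cv2.INTER_CUBIC);cv2.imwrite('pics/w3t.png',i)
E
```

```text
[0.64257552 0.13425442 0.16926775] [-179.62504365   -0.39280051   92.61120664] 0.038517167116700536 [ 6.94079264 10.58752356 96.74652134  0.43914342 73.01066729  4.19872183]
```

View pics/w3s.png

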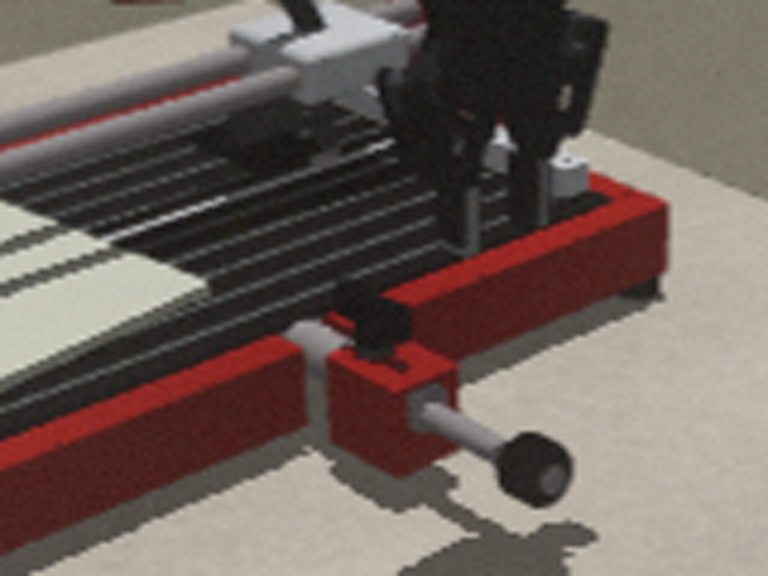

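View pics/w3t.png

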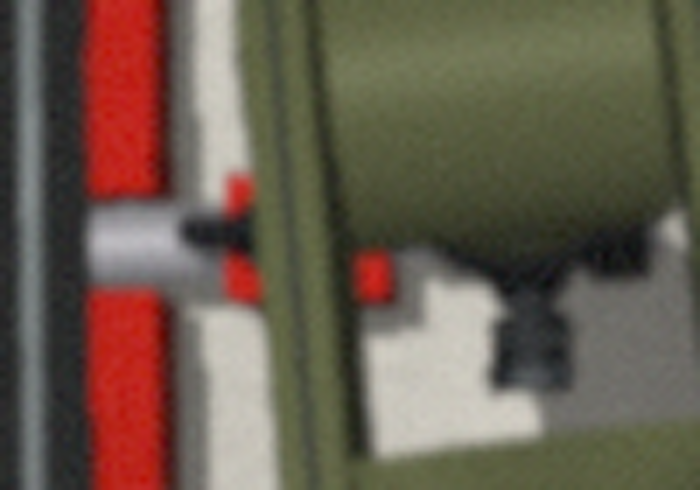

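Call:
{"api": "carry_out", "payload": {
  "targets": [
    [1.8, 3.7, -20, -0.0067, -0.0073, -0.026],
    [1.8, 3.7, -60, -0.0067, -0.0073, -0.026],
    [1.8, 3.7, -100, -0.0067, -0.0073, -0.026],
    [1.8, 3.7, -130, -0.0067, -0.0073, -0.026],
    [1.8, 3.7, -140, -0.0067, -0.0073, -0.026],
    [1.8, 3.7, -140, -0.0067, -0.0073, -0.026]
  ]
}}

```text
time_s: 10.15
position: [0.6439, 0.1403, 0.0283]
orientation: [-179.9, -0.0, 91.3]
force: [0.8, -0.1, 0.5]
finger_gap: 0.0382
```

Call:
{"api": "carry_out", "payload": {
  "targets": [
    [0, 0, 0, 0, 0, 0],
    [0, 0, 0, 0, 0, 0],
    [0, 0, 0, 0, 0, 0],
    [0, 0, 0, 0, 0, 0],
    [0, 0, 0, 0, 0, 0]
  ],
  "gripper": 1,
  "grip_force": 60
}}

```text
time_s: 10.78
position: [0.6447, 0.1408, 0.0304]
orientation: [180.0, -0.1, 91.3]
force: [-3.8, 1.1, 6.1]
finger_gap: 0.0137
```

```bash
python3 - <<'E'
from h import *
s=arm.get_state();print(s['position'],s['orientation'],s['finger_gap'],s['force'],s['ft_torque'])
a=cam('side')
i=cv2.resize(a[0]['image'][110:230,220:380,::-1],None,fx=4.8,fy=4.8,interpolation=cv2.INTER_CUBIC);cv2.imwrite('pics/w4s.png',i)
E
```

```text
[0.64466251 0.14079875 0.03042719] [ 1.79959815e+02 -6.08533932e-02  9.12929495e+01] 0.013728346880848164 [-3.75044617  1.12149471  6.08647895] [0.22545825 0.54195898 0.00700964]
```

View pics/w4s.png

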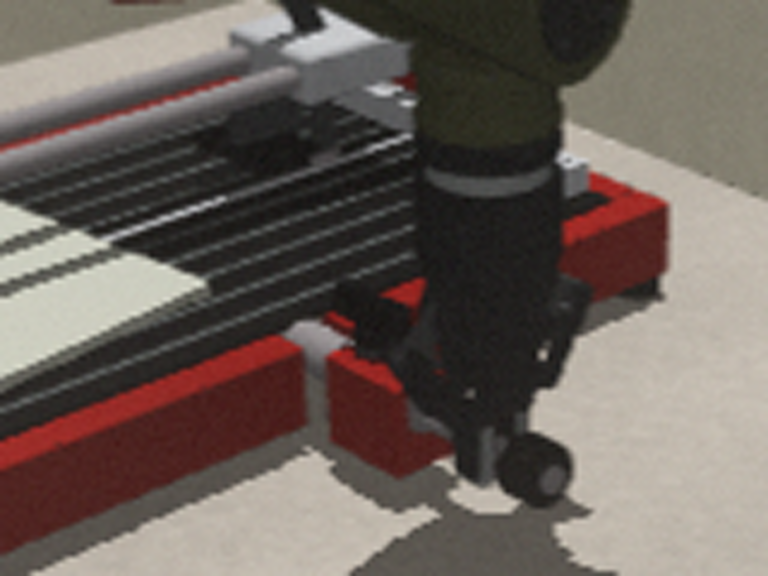

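Call:
{"api": "carry_out", "payload": {
  "targets": [
    [0, -5, 0, 0, 0, 0],
    [0.3, -15, 0, 0, 0, 0],
    [0.5, -28, 0, 0, 0, 0],
    [0.8, -41, 0, 0, 0, 0],
    [1.1, -54, 0, 0, 0, 0],
    [1.3, -67, 0, 0, 0, 0],
    [1.6, -80, 0, 0, 0, 0],
    [1.8, -92, 0, 0, 0, 0],
    [2, -100, 0, 0, 0, 0],
    [2, -100, 0, 0, 0, 0]
  ]
}}

```text
time_s: 12.08
position: [0.6467, 0.0396, 0.0305]
orientation: [180.0, 0.0, 91.3]
force: [-1.2, -1.2, 0.1]
finger_gap: 0.0143
```

```bash
python3 - <<'E'
from h import *
s=arm.get_state();print(s['position'],s['orientation'],s['finger_gap'],s['force'],s['ft_torque'])
a=cam('side')
i=cv2.resize(a[0]['image'][110:260,220:420,::-1],None,fx=4,fy=4,interpolation=cv2.INTER_CUBIC);cv2.imwrite('pics/w5s.png',i)
E
```

```text
[0.64667722 0.03955416 0.03049991] [1.79957167e+02 1.89356800e-02 9.12669149e+01] 0.014318511164296222 [-1.18538676 -1.24449452  0.08081428] [-0.09872881  0.18613261 -0.04202117]
```

View pics/w5s.png

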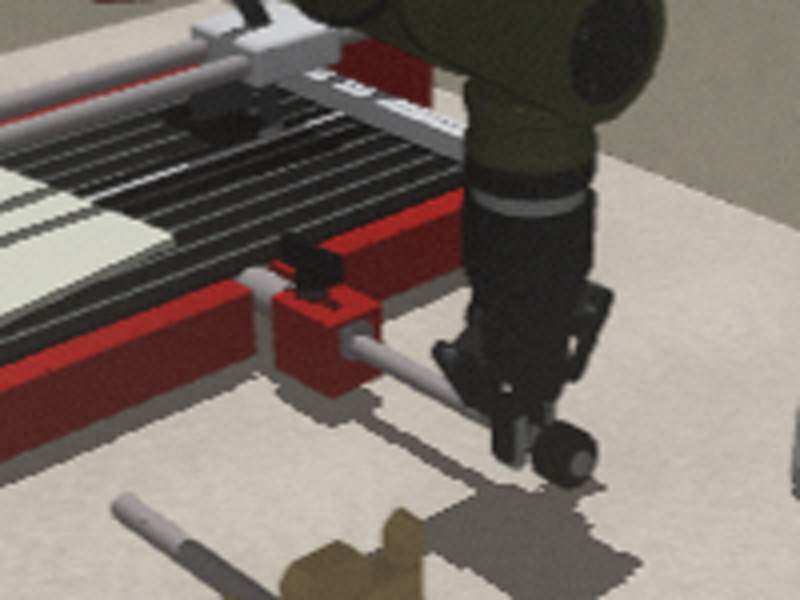

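Call:
{"api": "carry_out", "payload": {
  "targets": [
    [0.2, -8, 0, 0, 0, 0],
    [0.4, -20, 0, 0, 0, 0],
    [0.7, -34, 0, 0, 0, 0],
    [1.0, -50, 0, 0, 0, 0],
    [1.3, -66, 0, 0, 0, 0],
    [1.6, -82, 0, 0, 0, 0],
    [1.9, -96, 0, 0, 0, 0],
    [2.1, -106, 0, 0, 0, 0],
    [2.2, -112, 0, 0, 0, 0],
    [2.2, -112, 0, 0, 0, 0]
  ]
}}

```text
time_s: 13.38
position: [0.6489, -0.0737, 0.0305]
orientation: [180.0, 0.2, 91.3]
force: [0.2, -2.5, -2.5]
finger_gap: 0.014
```

Call:
{"api": "carry_out", "payload": {
  "targets": [
    [0, 0, 0, 0, 0, 0],
    [0, 0, 0, 0, 0, 0],
    [0, 0, 0, 0, 0, 0],
    [0, 0, 0, 0, 0, 0],
    [0, 0, 40, 0, 0, 0],
    [0, 0, 85, 0, 0, 0],
    [0, 30, 100, 0, 0, 0],
    [0, 30, 100, 0, 0, 0]
  ],
  "gripper": 0.1
}}

```text
time_s: 14.38
position: [0.6501, -0.0426, 0.1329]
orientation: [179.7, 0.2, 91.4]
force: [-0.3, -0.8, -0.0]
finger_gap: 0.0385
```

```bash
python3 - <<'E'
from h import *
s=arm.get_state();print(s['position'],s['orientation'],s['finger_gap'],s['force'],s['ft_torque'])
a=cam('side');save(a[0],'w6s.png');b=cam('top');save(b[0],'w6t.png')
R=[]
for n,C in(('side',a),('top',b)):
    for k in arm.pinpoint(n,'bar_mid')[:3]: print(n,k['pixel'],k['confidence'],atz(C,k['pixel'],.047))
E
```

```text
[ 0.65013281 -0.04263672  0.13290803] [179.72621072   0.195925    91.40737273] 0.03853573602696511 [-0.29008841 -0.75479832 -0.01356901] [-0.12041563 -0.02222945 -0.00560067]
side [204.9, 323.3] 0.61 [0.64004058 0.12717625 0.047     ]
top [176.3, 306.4] 0.56 [0.63767813 0.12107841 0.047     ]
```

View pics/w6s.png

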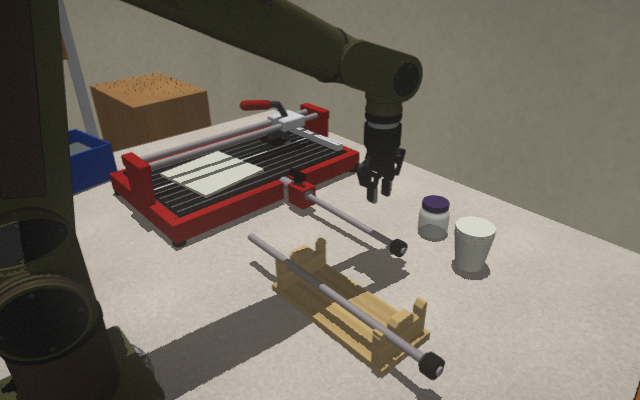

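View pics/w6t.png

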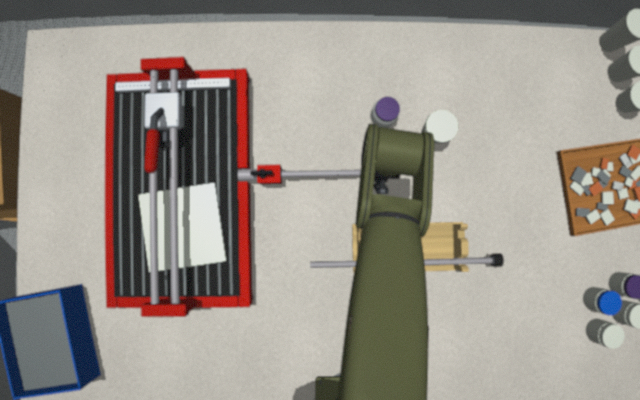

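```bash
python3 - <<'E'
from h import *
a=cam('side');im=a[0]['image']
i=cv2.resize(im[225:265,370:420,::-1],None,fx=12,fy=12,interpolation=cv2.INTER_CUBIC);cv2.imwrite('pics/r.png',i)
b=cam('top');g=b[0]['image'].astype(float).mean(2)
for c in(287,300,320,345,355): print(c,[int(v) for v in g[164:184,c]])
for y in(-.11,-.115,-.12,-.125,-.13): print(y,proj(a,[[.648,y,.046]]))
E
```

```text
287 [196, 196, 196, 196, 195, 187, 170, 154, 160, 175, 170, 145, 116, 104, 107, 126, 159, 188, 195, 194]
300 [194, 192, 189, 195, 194, 183, 164, 153, 162, 173, 160, 139, 111, 104, 108, 122, 163, 185, 193, 196]
320 [189, 190, 189, 192, 192, 186, 169, 161, 168, 170, 156, 132, 107, 103, 130, 164, 186, 192, 191, 189]
345 [194, 194, 189, 189, 182, 167, 150, 157, 167, 161, 142, 119, 105, 104, 128, 166, 185, 186, 188, 192]
355 [192, 191, 191, 190, 182, 162, 149, 156, 166, 158, 137, 114, 104, 107, 132, 171, 190, 193, 193, 188]
-0.11 [[244.25683008 397.95008014]]
-0.115 [[245.23510094 399.71515388]]
-0.12 [[246.21981764 401.49185769]]
-0.125 [[247.21104651 403.28031127]]
-0.13 [[248.20885483 405.080636  ]]
```

View pics/r.png

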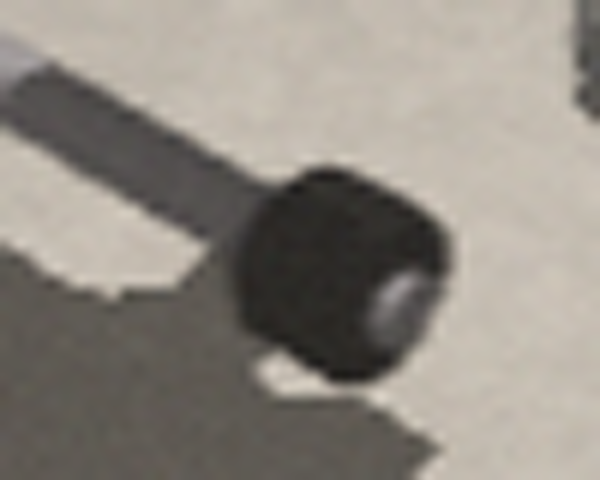

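Call:
{"api": "carry_out", "payload": {
  "targets": [
    [-0.5, 15, 0, 0, 0, -0.004],
    [-1.5, 50, 0, 0, 0, -0.004],
    [-2.5, 90, 0, 0, 0, -0.004],
    [-3.5, 130, 0, 0, 0, -0.004],
    [-4.7, 160, -20, 0, 0, -0.004],
    [-5.2, 170.6, -50, 0, 0, -0.004],
    [-5.2, 170.6, -80, 0, 0, -0.004],
    [-5.2, 170.6, -100, 0, 0, -0.004],
    [-5.2, 170.6, -107, 0, 0, -0.004],
    [-5.2, 170.6, -107, 0, 0, -0.004]
  ]
}}

```text
time_s: 15.92
position: [0.643, 0.1262, 0.022]
orientation: [-179.9, 0.1, 91.0]
force: [1.2, 0.4, 0.2]
finger_gap: 0.0386
```

Call:
{"api": "carry_out", "payload": {
  "targets": [
    [0, 0, 0, 0, 0, 0],
    [0, 0, 0, 0, 0, 0],
    [0, 0, 0, 0, 0, 0],
    [0, 0, 0, 0, 0, 0],
    [0, 0, 0, 0, 0, 0]
  ],
  "gripper": 1,
  "grip_force": 100
}}

```text
time_s: 16.55
position: [0.6448, 0.1262, 0.0239]
orientation: [179.9, 0.1, 91.0]
force: [2.5, -1.3, 5.5]
finger_gap: 0.0129
```

```bash
python3 - <<'E'
from h import *
s=arm.get_state();print(s['position'],s['orientation'],s['finger_gap'],s['force'],s['ft_torque'])
a=cam('side');save(a[0],'w7s.png')
i=cv2.resize(a[0]['image'][140:270,260:420,::-1],None,fx=4.6,fy=4.6,interpolation=cv2.INTER_CUBIC);cv2.imwrite('pics/w7.png',i)
E
```

```text
[0.64479724 0.12616665 0.02388391] [1.79873465e+02 1.43114154e-01 9.09925258e+01] 0.012883914213150435 [ 2.50995317 -1.32524681  5.53011641] [-0.12381182 -0.3263112   0.02231092]
```

View pics/w7.png

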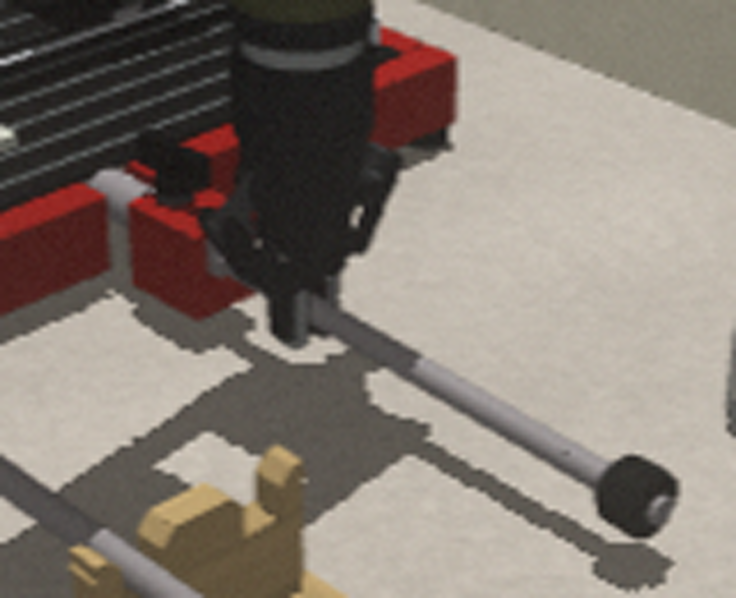

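Call:
{"api": "carry_out", "payload": {
  "targets": [
    [0, 0, 1.5, -0.01, 0, 0],
    [0, 0, 3.5, -0.021, 0, 0],
    [0, -3, 3.5, -0.021, 0, 0],
    [0.2, -10, 3.5, -0.021, 0, 0],
    [0.4, -20, 3.5, -0.021, 0, 0],
    [0.6, -30, 3.5, -0.021, 0, 0],
    [0.6, -30, 3.5, -0.021, 0, 0]
  ]
}}

```text
time_s: 17.48
position: [0.645, 0.0949, 0.027]
orientation: [180.0, 1.4, 90.9]
force: [0.3, -0.2, -6.3]
finger_gap: 0.0134
```

```bash
cat > st.py <<'E'
from h import *
s=arm.get_state();print(s['position'],s['orientation'],s['finger_gap'],s['force'],s['ft_torque'])
E
python3 st.py
```

```text
[0.64499952 0.09488703 0.02696198] [179.95901649   1.36104906  90.91186059] 0.013386228324456103 [ 0.31493388 -0.16042459 -6.29012477] [ 0.11477348 -0.00533492 -0.01034307]
```

Call:
{"api": "carry_out", "payload": {
  "targets": [
    [0.2, -10, 0, 0, 0, 0],
    [0.5, -26, 0, 0, 0, 0],
    [0.9, -44, 0, 0, 0, 0],
    [1.2, -62, 0, 0, 0, 0],
    [1.6, -80, 0, 0, 0, 0],
    [1.9, -96, 0, 0, 0, 0],
    [2.1, -106, 0, 0, 0, 0],
    [2.2, -110, 0, 0, 0, 0]
  ]
}}

```text
time_s: 18.48
position: [0.6472, -0.0158, 0.027]
orientation: [180.0, 1.3, 90.9]
force: [-0.5, 0.2, -5.8]
finger_gap: 0.0129
```

Call:
{"api": "carry_out", "payload": {
  "targets": [
    [0.2, -10, 0, 0, 0, 0],
    [0.4, -22, 0, 0, 0, 0],
    [0.7, -36, 0, 0, 0, 0],
    [1.0, -50, 0, 0, 0, 0],
    [1.3, -64, 0, 0, 0, 0],
    [1.5, -76, 0, 0, 0, 0],
    [1.6, -84, 0, 0, 0, 0],
    [1.7, -88, 0, 0, 0, 0],
    [1.7, -88, 0, 0, 0, 0]
  ]
}}

```text
time_s: 19.6
position: [0.6489, -0.1038, 0.0269]
orientation: [180.0, 1.3, 90.9]
force: [-0.1, 0.3, -6.5]
finger_gap: 0.0134
```

```bash
python3 st.py; python3 - <<'E'
from h import *
a=cam('side');save(a[0],'w8s.png');b=cam('top');save(b[0],'w8t.png')
E
```

```text
[ 0.64890213 -0.10383804  0.02692902] [179.9611304    1.33952018  90.85896676] 0.013440277532678405 [-0.09250664  0.27525218 -6.46845577] [ 0.14020631  0.02796755 -0.02812192]
```

View pics/w8s.png

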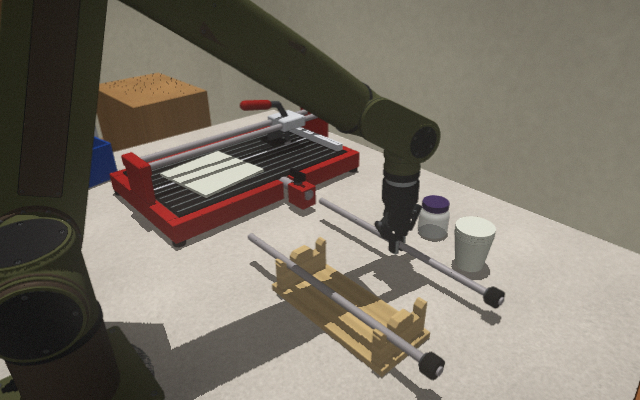

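View pics/w8t.png

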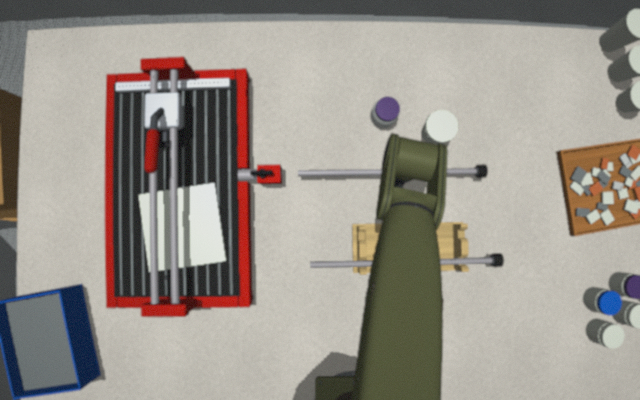

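```bash
python3 - <<'E'
import cv2
t=cv2.imread('pics/w8t.png');s=cv2.imread('pics/w8s.png')
R=lambda i,r,c:cv2.resize(i[r:r+30,c:c+40],None,fx=10,fy=10,interpolation=cv2.INTER_CUBIC)
import numpy as np
cv2.imwrite('pics/e.png',np.vstack([np.hstack([R(t,158,285),R(t,158,460)]),np.hstack([R(s,190,305),R(s,282,472)])]))
E
```

```text
(no output)
```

View pics/e.png

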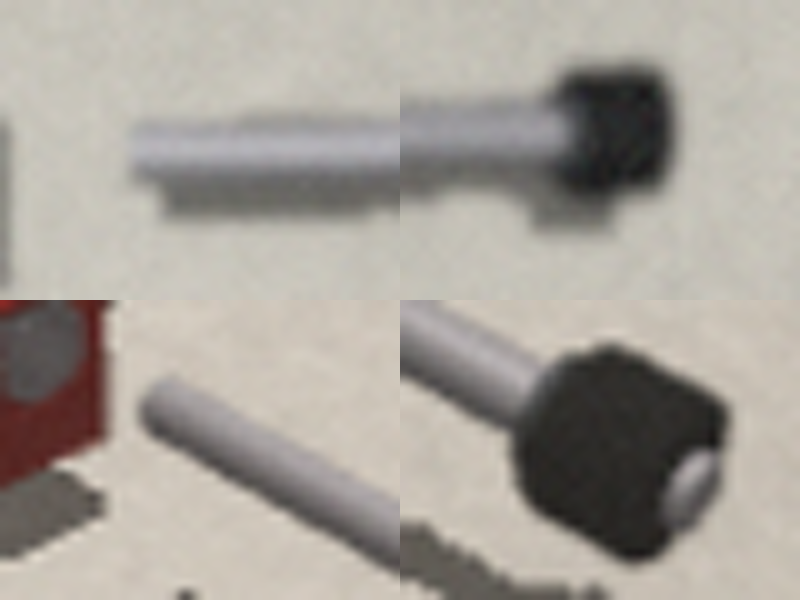

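```bash
python3 - <<'E'
from h import *
a=cam('side');b=cam('top')
A,_=r1=tri([ray(b,(172.5,297.8)),ray(a,(200.2,320.3))]);B,_=r2=tri([ray(b,(170.5,486.5)),ray(a,(300.8,501))])
print(r1,r2,np.linalg.norm(A-B),(A+B)/2,np.degrees((A-B)[2]/.5),(A-B)[0]/.5)
E
```

```text
(array([0.646304  , 0.14394422, 0.05128553]), [np.float64(0.0011626264148376776), np.float64(0.001162626414837935)]) (array([ 0.65237397, -0.35441927,  0.04433615]), [np.float64(0.0010148844492645578), np.float64(0.001014884449264447)]) 0.4984488993334239 [ 0.64933898 -0.10523752  0.04781084] 0.7963398995927689 -0.01213993062329255
```

Call:
{"api": "carry_out", "payload": {
  "targets": [
    [0, 0, 10, -0.003, 0, 0],
    [0, 0, 30, -0.006, 0, 0.001],
    [0, 0, 52, -0.01, 0, 0.003],
    [0, 0, 72, -0.01, 0, 0.003],
    [-8, -2, 84, -0.01, 0, 0.003],
    [-24, -6, 88, -0.01, 0, 0.003],
    [-42, -11, 88, -0.01, 0, 0.003],
    [-62, -17, 88, -0.01, 0, 0.003],
    [-80, -22, 88, -0.01, 0, 0.003],
    [-90, -24, 88, -0.01, 0, 0.003]
  ]
}}

```text
time_s: 21.05
position: [0.5564, -0.1274, 0.1138]
orientation: [-179.9, 1.9, 91.0]
force: [0.1, -0.3, -6.9]
finger_gap: 0.0134
```

Call:
{"api": "carry_out", "payload": {
  "targets": [
    [-6, -2, 0, 0, 0, 0],
    [-18, -5, 0, 0, 0, 0],
    [-34, -9, 0, 0, 0, 0],
    [-50, -14, 0, 0, 0, 0],
    [-62, -17, 0, 0, 0, 0],
    [-70, -19, 0, 0, 0, 0],
    [-72, -20, 0, 0, 0, 0],
    [-72, -20, 0, 0, 0, 0],
    [-72, -20, 0, 0, 0, 0]
  ]
}}

```text
time_s: 22.18
position: [0.4848, -0.1474, 0.1139]
orientation: [-179.9, 1.9, 91.0]
force: [1.0, -0.6, -6.1]
finger_gap: 0.0133
```

```bash
python3 st.py; python3 - <<'E'
from h import *
a=cam('side');save(a[0],'w9s.png');b=cam('top');save(b[0],'w9t.png')
t=cv2.imread('pics/w9t.png');s=cv2.imread('pics/w9s.png')
cv2.imwrite('pics/f1.png',cv2.resize(s[190:400,240:480],None,fx=2.8,fy=2.8,interpolation=cv2.INTER_CUBIC))
cv2.imwrite('pics/f2.png',cv2.resize(t[200:290,300:520],None,fx=3.6,fy=3.6,interpolation=cv2.INTER_CUBIC))
E
```

```text
[ 0.48481743 -0.14742971  0.1138965 ] [-179.90722218    1.87529566   91.03878265] 0.013263928092409663 [ 1.04475814 -0.59181329 -6.14176754] [ 0.08384549  0.01770164 -0.01099383]
```

View pics/f1.png

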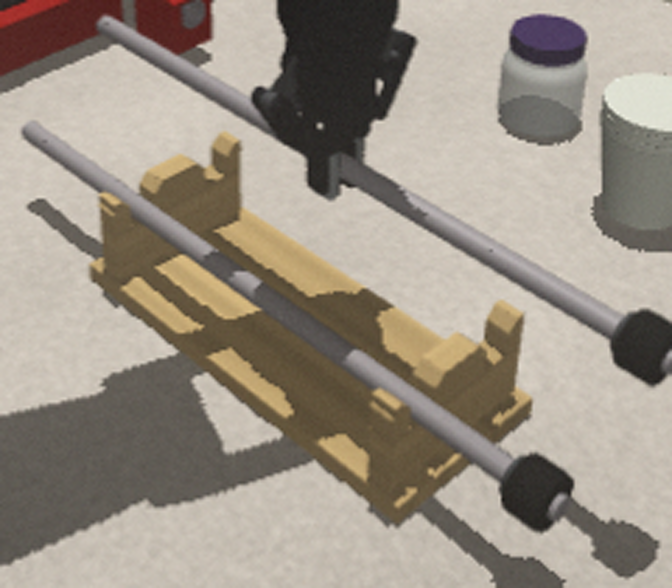

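View pics/f2.png

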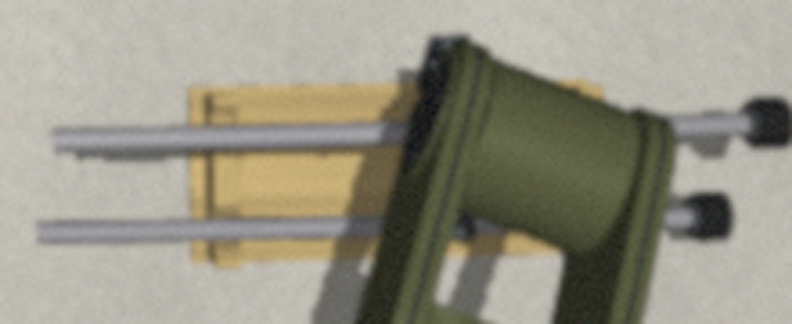

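```bash
python3 - <<'E'
import cv2
t=cv2.imread('pics/w9t.png');s=cv2.imread('pics/w9s.png')
R=lambda i,r,c:cv2.resize(i[r:r+30,c:c+40],None,fx=10,fy=10,interpolation=cv2.INTER_CUBIC)
import numpy as np
cv2.imwrite('pics/e2.png',np.vstack([np.hstack([R(t,224,300),R(t,220,490)]),np.hstack([R(s,185,265),R(s,298,450)])]))
E
```

```text
(no output)
```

View pics/e2.png

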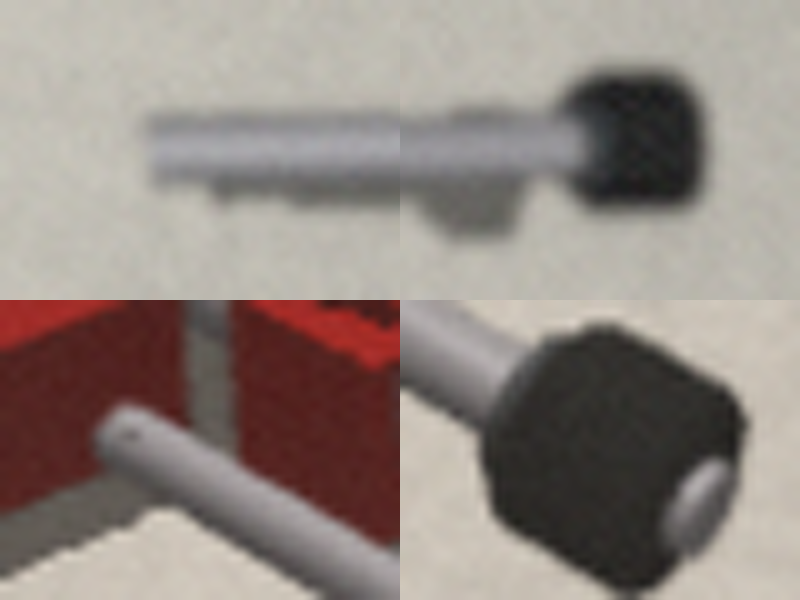

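```bash
python3 - <<'E'
from h import *
a=cam('side');b=cam('top')
A,_=r1=tri([ray(b,(238.2,314.3)),ray(a,(198.3,275.8))]);B,_=r2=tri([ray(b,(233.5,519.6)),ray(a,(318.4,479.5))])
print(r1,r2,np.linalg.norm(A-B),(A+B)/2,np.degrees((A-B)[2]/.5),(A-B)[0]/.5)
A,_=r1=tri([ray(b,(263.7,310.)),ray(a,(190-.5+130/2.8,240-.5+29/2.8))]);B,_=r2=tri([ray(b,(259.2,502.8)),ray(a,(190-.5+506/2.8,240-.5+560/2.8))])
print('twin',r1,r2,np.linalg.norm(A-B),(A+B)/2,np.degrees((A-B)[2]/.5),(A-B)[0]/.5)
E
```

```text
(array([0.48094687, 0.10182317, 0.13584175]), [np.float64(0.001622028575211299), np.float64(0.0016220285752112068)]) (array([ 0.48879906, -0.39807685,  0.13451483]), [np.float64(0.0016328168333664885), np.float64(0.0016328168333664894)]) 0.49996344019825706 [ 0.48487297 -0.14812684  0.13517829] 0.1520537239126969 -0.01570437299445493
twin (array([0.41262119, 0.11273855, 0.06190231]), [np.float64(0.0011535460396042909), np.float64(0.0011535460396042243)]) (array([ 0.41980072, -0.38572377,  0.06527622]), [np.float64(0.0012958540551545514), np.float64(0.0012958540551546052)]) 0.4985254420997438 [ 0.41621095 -0.13649261  0.06358927] -0.3866224113124425 -0.014359055916061902
```

Call:
{"api": "carry_out", "payload": {
  "targets": [
    [1.5, -0.9, -6, 0, 0, 0.001],
    [1.5, -0.9, -16, 0, 0, 0.001],
    [1.5, -0.9, -27, 0, 0, 0.001],
    [1.5, -0.9, -38, 0, 0, 0.001],
    [1.5, -0.9, -48, 0, 0, 0.001],
    [1.5, -0.9, -56, 0, 0, 0.001],
    [1.5, -0.9, -61, 0, 0, 0.001],
    [1.5, -0.9, -64, 0, 0, 0.001],
    [1.5, -0.9, -66, 0, 0, 0.001],
    [1.5, -0.9, -66, 0, 0, 0.001]
  ]
}}

```text
time_s: 23.62
position: [0.4862, -0.1483, 0.0478]
orientation: [-179.9, 1.9, 91.1]
force: [-0.6, 1.0, -6.5]
finger_gap: 0.0136
```

```bash
python3 st.py; python3 - <<'E'
from h import *
a=cam('side');save(a[0],'wAs.png')
s=cv2.imread('pics/wAs.png')
cv2.imwrite('pics/g1.png',cv2.resize(s[200:400,240:480],None,fx=3,fy=3,interpolation=cv2.INTER_CUBIC))
E
```

```text
[ 0.48622213 -0.1482721   0.04783908] [-179.89620449    1.87426668   91.10033144] 0.013610397623956915 [-0.63870493  0.98348543 -6.48123795] [ 0.09325563  0.03597596 -0.04736898]
```

View pics/g1.png

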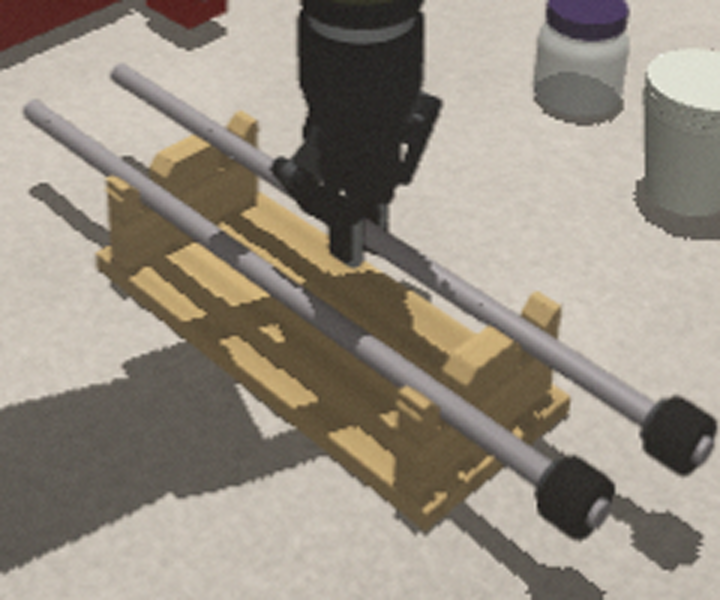

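Call:
{"api": "carry_out", "payload": {
  "targets": [
    [0, 0, -1, 0, 0, 0],
    [0, 0, -2, 0, 0, 0],
    [0, 0, -3, 0, 0, 0],
    [0, 0, -4, 0, 0, 0],
    [0, 0, -4, 0, 0, 0]
  ]
}}

```text
time_s: 24.3
position: [0.4862, -0.1483, 0.0438]
orientation: [-179.9, 1.9, 91.1]
force: [0.0, 0.3, -6.6]
finger_gap: 0.0134
```

Call:
{"api": "carry_out", "payload": {
  "targets": [
    [0, 0, -1, 0, 0, 0],
    [0, 0, -2, 0, 0, 0],
    [0, 0, -2, 0, 0, 0]
  ]
}}

```text
time_s: 24.68
position: [0.4863, -0.1483, 0.0418]
orientation: [-179.9, 1.9, 91.1]
force: [0.8, 0.4, -5.4]
finger_gap: 0.0133
```

Call:
{"api": "carry_out", "payload": {
  "targets": [
    [0, 0, -0.7, 0, 0, 0],
    [0, 0, -1.4, 0, 0, 0],
    [0, 0, -1.4, 0, 0, 0]
  ]
}}

```text
time_s: 25.05
position: [0.4864, -0.1483, 0.0416]
orientation: [-179.9, 1.9, 91.1]
force: [-5.3, 3.1, 3.7]
finger_gap: 0.0132
```

Call:
{"api": "carry_out", "payload": {
  "targets": [
    [-0.5, 0, 0, 0, 0, 0],
    [-0.5, 0, 0, 0, 0, 0]
  ]
}}

```text
time_s: 25.3
position: [0.4862, -0.1485, 0.0417]
orientation: [-179.9, 1.9, 91.1]
force: [-1.1, 1.5, -3.1]
finger_gap: 0.0134
```

```bash
python3 st.py; python3 - <<'E'
from h import *
a=cam('side');save(a[0],'wBs.png')
s=cv2.imread('pics/wBs.png')
cv2.imwrite('pics/g2.png',cv2.resize(s[200:400,240:480],None,fx=3,fy=3,interpolation=cv2.INTER_CUBIC))
E
```

```text
[ 0.48622274 -0.14846504  0.04173184] [-179.92540152    1.89583654   91.11080786] 0.013400058138020959 [-1.10022624  1.47619819 -3.12121863] [ 0.07009309 -0.03605644  0.02288467]
```

View pics/g2.png

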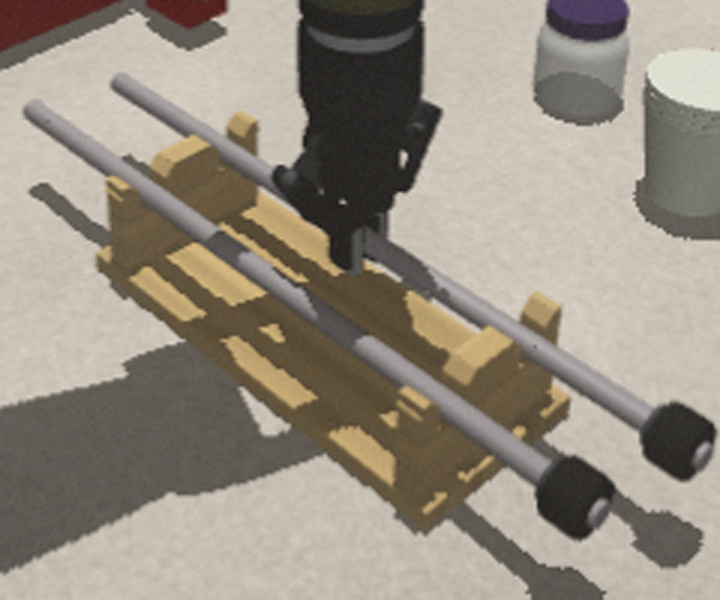

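Call:
{"api": "carry_out", "payload": {
  "targets": [
    [0, 0, -0.3, 0, 0, 0],
    [0, 0, -0.3, 0, 0, 0],
    [0, 0, -0.3, 0, 0, 0],
    [0, 0, -0.3, 0, 0, 0],
    [0, 0, -0.3, 0, 0, 0]
  ],
  "gripper": 0.06,
  "grip_force": 20
}}

```text
time_s: 25.98
position: [0.4863, -0.1485, 0.0415]
orientation: [-179.9, 1.9, 91.1]
force: [-0.3, -0.1, 0.1]
finger_gap: 0.0402
```

```bash
python3 st.py; python3 - <<'E'
from h import *
a=cam('side');save(a[0],'wCs.png');b=cam('top');save(b[0],'wCt.png')
s=cv2.imread('pics/wCs.png')
cv2.imwrite('pics/g3.png',cv2.resize(s[200:400,240:480],None,fx=3,fy=3,interpolation=cv2.INTER_CUBIC))
E
```

```text
[ 0.48628861 -0.14848444  0.04150189] [-179.9256459     1.89706256   91.11223353] 0.04017276990258911 [-0.25765765 -0.11953326  0.07102649] [ 0.0466532  -0.04476033 -0.01751305]
```

View pics/g3.png

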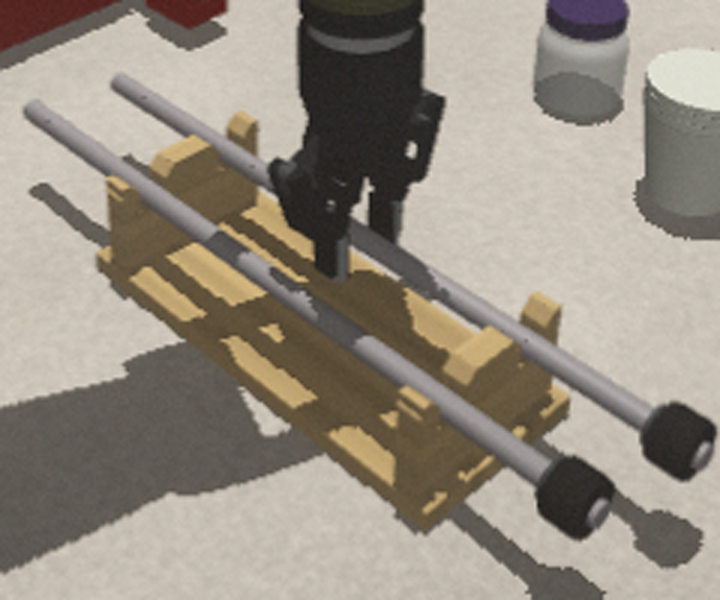

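Bar lies in the notches, fingers clear on both sides. Retract upward.

Call:
{"api": "carry_out", "payload": {
  "targets": [
    [0, 0, 10, 0, 0, 0],
    [0, 0, 30, 0, 0, 0],
    [0, 0, 60, 0, 0, 0],
    [0, 0, 100, 0, 0, 0],
    [0, 0, 140, 0, 0, 0],
    [0, 30, 170, 0, 0, 0],
    [0, 80, 180, 0, 0, 0],
    [0, 140, 180, 0, 0, 0],
    [0, 190, 180, 0, 0, 0],
    [0, 190, 180, 0, 0, 0]
  ]
}}

```text
time_s: 27.32
position: [0.486, 0.0443, 0.2223]
orientation: [-180.0, 1.9, 91.4]
force: [-0.3, -0.9, 0.6]
finger_gap: 0.0399
```

Call:
{"api": "carry_out", "payload": {
  "targets": [
    [0, 30, 20, 0, 0, 0],
    [0, 80, 40, 0, 0, 0],
    [0, 130, 50, 0, 0, 0],
    [0, 150, 50, 0, 0, 0],
    [0, 150, 50, 0, 0, 0],
    [0, 150, 50, 0, 0, 0]
  ]
}}

```text
time_s: 28.08
position: [0.4859, 0.1929, 0.2716]
orientation: [-179.9, 1.9, 91.3]
force: [0.5, 0.9, 0.2]
finger_gap: 0.04
```

```bash
python3 st.py; python3 - <<'E'
from h import *
a=cam('side');save(a[0],'wDs.png');b=cam('top');save(b[0],'wDt.png')
for n,C in(('side',a),('top',b)):
    for t,z in(('bar_mid',.063),('tile',.067),('jar',0),('cups',0)):
        for k in arm.pinpoint(n,t)[:2]: print(n,t,k['confidence'],atz(C,k['pixel'],z))
E
```

```text
[0.48593369 0.19292987 0.27159686] [-179.91602413    1.92930208   91.32622582] 0.04001306318065193 [0.45818256 0.90625795 0.18595904] [ 4.30005216e-03 -1.84571320e-06  9.72441420e-03]
side tile 0.66 [0.50494375 0.43864751 0.067     ]
side jar 0.84 [ 0.8035488  -0.09531431  0.        ]
side cups 0.7 [ 0.75724309 -0.22532889  0.        ]
top bar_mid 0.92 [ 0.48354625 -0.14238887  0.063     ]
top tile 0.86 [0.50918471 0.44188662 0.067     ]
top jar 0.65 [ 0.80110085 -0.08077868  0.        ]
top cups 0.57 [ 0.7632459 -0.225843   0.       ]
```

View pics/wDs.png

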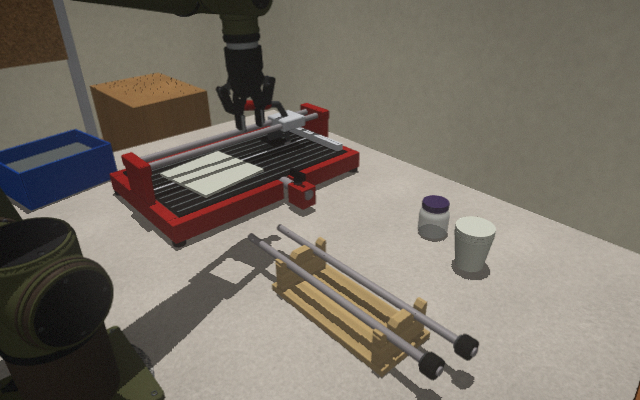

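View pics/wDt.png

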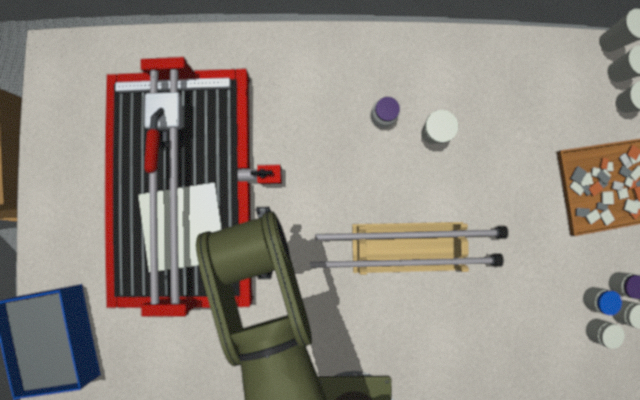

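```bash
python3 - <<'E'
from h import *
t=cv2.imread('pics/wDt.png');s=cv2.imread('pics/wDs.png')
R=lambda i,r,c:cv2.resize(i[r:r+30,c:c+40],None,fx=10,fy=10,interpolation=cv2.INTER_CUBIC)
cv2.imwrite('pics/e3.png',np.vstack([np.hstack([R(t,222,300),R(t,218,480)]),np.hstack([R(s,215,265),R(s,330,445)])]))
cv2.imwrite('pics/e4.png',cv2.resize(s[230:380,240:480],None,fx=3.3,fy=3.3,interpolation=cv2.INTER_CUBIC))
E
```

```text
(no output)
```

View pics/e3.png

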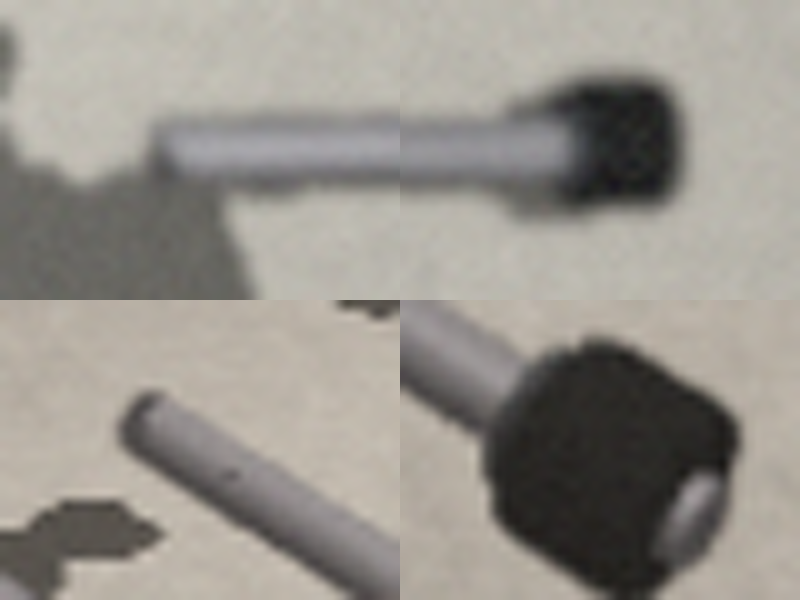

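View pics/e4.png

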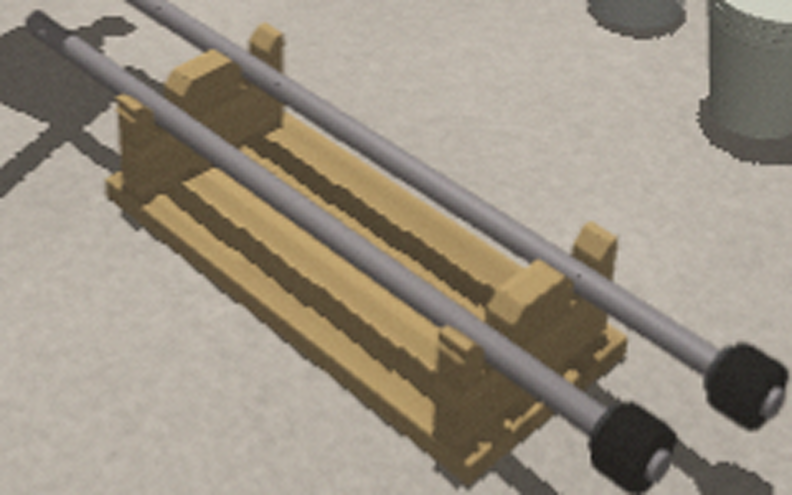

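```bash
python3 - <<'E'
from h import *
a=cam('side');b=cam('top')
A,_=r1=tri([ray(b,(236.2,315.3)),ray(a,(227,278.3))]);B,_=r2=tri([ray(b,(231.8,507.2)),ray(a,(351.2,474))])
m=(A+B)/2;print(r1,r2,np.linalg.norm(A-B),m,(A-B)[2],(A-B)[0]/.5)
d=m[:2]-[.4516,-.1497];print('rack frame',d[0]+.0172*d[1],d[1]-.0172*d[0])
E
```

```text
(array([0.4818202 , 0.09958295, 0.06194735]), [np.float64(0.0019584788051416817), np.float64(0.001958478805141677)]) (array([ 0.49072748, -0.39860407,  0.06511273]), [np.float64(0.0010813543911501232), np.float64(0.0010813543911500833)]) 0.49827670314983546 [ 0.48627384 -0.14951056  0.06353004] -0.003165384824634493 -0.017814553000204736
rack frame 0.03467709759111488 -0.00040695160875465456
```

Bar middle lies 0.3 mm across and 0.4 mm along from the wanted spot, at 63.5 mm height, parallel. Handing in.

```bash
python3 -c "
from bench import arm
print(arm.job_done(), arm.get_state()['time_s'])"
```

```text
the job is handed in; nothing more can be done
the job is handed in; nothing more can be done
```

The side-support bar is out of the tube and lying in the rack's empty notches, and the job is handed in. The robot's clock was at about 28 s of the 64 s allowed.

**What I did:**
- **Wing screw:** I turned it about 87° anticlockwise. The first pinch caught the thicker hub (gap 21.6 mm), so I regripped 8 mm higher before turning.
- **Drawing the bar:** I pulled it about 215 mm on the first grip, then took a fresh grip about 1 mm from its middle. I levelled it and drew it clear of the tube.
- **Placing:** I lowered it until I felt light contact, about 10 N. Then I opened the fingers to 40 mm and backed off.

**Last checks:**
- **Position:** measured from both cameras, the bar's middle is within about 0.5 mm of the target across and along the rack. It sits at 63.5 mm against the wanted 63 mm.
- **Direction and level:** it lies within 0.1° of the rack's direction and about 0.2° from the second bar. The end-to-end height difference read 3 mm. I read a similar one for the second bar, which had not been touched, so I put it down to camera error.
- **Other things:** the tile, jar and cups look unmoved. The network's before-and-after points for them differ by up to about 15 mm. The two cameras already disagreed by about that much at the start, so I put it down to network error. In the pictures they have not shifted.
- **Disagreement:** the network placed the bar's middle about 7 mm from my measured value along the rack, from the top camera only. I trusted the measurement from the bar's ends.

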